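# Lock the bayonet flange onto the label unwinder

### The job

The roll of labels lying on the unwinder needs its retaining flange put back: set the grey flange nose-down into the hub in the middle of the roll, find by feel or by eye where its two lugs drop into the hub's two slots, press it right down against the spring and turn it a quarter turn clockwise (seen from above) to the stop, then let it rise into its lock and let go, so that it stays locked, level and held down by itself. Leave the tape dispenser, the carton and the spare roll where they stand.

Things in the scene. Friction and masses are not known exactly. Their poses are not given: they have to be found in the camera images.
- flange_mid (a point): Centre of the loose retaining flange (grey plastic, 180 g, 71.5 mm tall), 35.7 mm above its foot; z up its axis. Standing on its nose at the start. Nose and stem: 40 mm diameter, 31.5 mm long, foot tapered to 33 mm over the lowest 5 mm. On the stem a disc, 96 mm diameter, 6 mm thick, underside 31.5 mm above the foot.
- flange_bar (a point): Middle of the grip bar on the flange's disc, 54.5 mm above the foot. Bar 66 mm long along the flange's x, 14 mm wide, 34 mm tall, top 71.5 mm above the foot. It shows the line of the lugs.
- flange_lugs (a point): On the flange's axis at the height of its two lugs, 16.5 mm above the foot. Lugs along x and -x, reaching 28 mm from the axis, 10 mm wide, 5 mm thick (14 to 19 mm above the foot).
- hub_top (a point): Centre of the hub's top face, 82 mm above the bench, z up. Aluminium hub, 74 mm across, fixed on the stand; round bore 42.6 mm; two opposite slots 13 mm wide through its 10 mm rim, out to 30 mm from the axis. This point's axes are the stand's, NOT the slots': the slots' line lies anywhere within 40 degrees either side of this x axis and must be seen or felt.
- hub_rim (a point): On the hub's axis 10 mm below its top: underside of the rim. Lugs not over the slots rest on the rim: disc 17.5 mm over the hub's top. In the slots it sinks to 14.5 mm, onto the spring; let go there it stays, lugs 3 mm in the slots, and can be regrasped. Fully down the disc lies on the hub, lugs 2.5 mm below the rim: only then it turns, clockwise only.
- hub_stop (a point): On the hub's axis 7 mm below its top: ceiling of the two lock pockets under the rim, a quarter turn clockwise from the slots, 3 mm deep. A stop ends the turn at about 93 degrees. There the spring lifts the flange into the pockets: locked, disc 5.5 mm over the hub's top. Short of the stop it stays lower, not locked.
- plunger (a joint): Sprung plunger (34 mm steel disc) in the hub's bore, its top 17.5 mm below the hub's top when free. Value 0 free, growing as it is pressed down: 0.0145 m with the flange fully down, 0.009 m locked. About 4 N at first, 9.5 N fully down.
- stand: Unwinder stand, fixed; origin under the hub's axis on the bench. Grey base plate 190 x 165 x 12 mm; white label roll lying flat round the hub, 140 mm diameter, top 78 mm above the bench; thin guide post 74 mm high, 98 mm from the hub's axis along -x.
- dispenser: Bystander: black desk tape dispenser, 150 x 62 mm, 86 mm high, origin under its middle, to be left alone.
- carton: Bystander: white carton 130 x 160 mm, 90 mm high, origin under its middle, to be left alone.
- label_roll: Bystander: spare roll of labels standing on its end, 90 mm in diameter, 55 mm high, origin under its middle, to be left alone.
Not all that is in view belongs to the job. Leave any purple or yellow look-alike of the part that bears flange_mid alone.

How it is judged:
On the way:
1. the flange is pressed right down in the hub, lugs below the rim (disc within 3 mm of the hub's top) (z of flange_mid in the frame of hub_top between 0 and 0.0072 m and horizontal distance between flange_mid and hub_top below 0.004 m), for 0.1 s.
At the end, for the whole second after the job is handed in: The flange sits locked in the hub, its lugs sprung up into their pockets under the rim: disc's underside 5.5 mm (4 to 7.5 mm) above the hub's top, centred within 4 mm, level within 5 degrees, held by nothing but the hub; the tape dispenser, carton and spare roll within 30 mm of where they stood (z of flange_mid in the frame of hub_top between 0.0082 and 0.0117 m and horizontal distance between flange_mid and hub_top below 0.004 m and angle between flange_mid's own z axis and vertical below 0.09 rad and distance of each of carton, dispenser, label_roll from where it was at the start of the episode below 0.03 m); the robot touches nothing.
It fails at once if the carton is pushed more than 30 mm (distance of carton from where it was at the start of the episode above 0.03 m).
It fails at once if the dispenser is pushed more than 30 mm (distance of dispenser from where it was at the start of the episode above 0.03 m).
It fails at once if the label roll is pushed more than 30 mm (distance of label_roll from where it was at the start of the episode above 0.03 m).
It also fails if it takes over 72 s, if anything falls off the work surface, if the arm or the gripper's body presses on something with over 40 N, if the wrist force passes 120 N, or if a joint passes its speed limit or range.

### The arm

A 7-joint arm with a two-finger parallel gripper is mounted at the origin on the work surface. World frame = base frame: x ahead of the robot, y to its left, z up, the work surface at z = 0. Lengths are in m, angles in rad, forces in N, time in s.
With the tool pointing down it reaches from about 0.4 to 0.85 m from the base axis. Payload 4.5 kg.
Tool frame: the origin (TCP) lies midway between the tips of the shut fingers; the grasp point (between the pads) lies 19 mm behind it; z points along the fingers, y is the line along which they close (so a half turn about z gives the same grasp; the last joint's range is limited). The gripper opens to 88 mm and grips with 3 to 60 N. Pads are 18 mm wide; open, the fingers measure 123 mm over their backs; the gripper's body (75 mm by 187 mm) begins 45 mm behind the grasp point.
Start: joints at [-1.185, 0.689, -0.195, 1.565, 0.157, 0.902, -0.215], TCP at [0.215, 0.587, 0.215] pointing down, gripper open.
Joint ranges: [-3.01, 3.01], [-0.46, 2.08], [-1.47, 1.51], [0.13, 2.56], [-1, 4.14], [0.04, 2.09], [-2.66, 2.66]. Speed limits (rad/s): [2.57, 2.57, 3.14, 3.14, 3.14, 3.14, 3.14].

### API

Orientations are given as a unit quaternion [x, y, z, w].
In Python, from plant import r gives the robot as it stands. The module is installed in compiled form; this text tells all that it offers.
- The arm moves only by the tool step_arm, never from a script. Its argument "series" is a list of rows, each a list of 7 numbers: the shift along the world's x, y, z in mm, then the turn, a rotation vector about the world's x, y, z in rad, then the closure, from 0 (fully open) to 1 (shut). A call has 1 to 20 rows; each row shifts and turns the commanded pose from where the row before left it; what a row does not reach is not made up. A row lasts 1/10 s, in which the tool goes at most 50 mm and 8.59 degrees, less where a joint would pass 70% of its speed; a pose out of reach is approached as far as the arm can. A call is refused whole if a number of a shift passes 50 or a number of a turn 0.15, either way. A call with a gripper value outside its range is refused whole. The fingers move at their own pace and stop on an object; "force" is the grip in N (left out, the last holds). Time passes only in rows, so rows that do not move let the fingers close. It gives the time, the measured TCP pose, the force, the opening and the grip force at its end, in the units of the state.
- r.get_state(): the state, without advancing time (a new reading comes with each control period).
- r.snapshot(name): name is "side" or "top"; returns (picture, depth): 480x640x3 uint8, blue, green, red; 480x640 float32, m along the optical axis (not along the pixel's ray), 0 where there is no reading.
- r.get_calibration(name): a dict with "intrinsics" (3x3 intrinsics, pixels), "dist_coeffs" ([k1, k2, p1, p2, k3] as OpenCV has them; the pictures are not rectified), "pose" (4x4, takes a point from camera to world coordinates). Camera axes: x right, y up, looking along -z (the intrinsics and any distortion apply to the point x, -y, -z); pixel columns grow to the right and rows downward; lengths in m; the calibration is good to about 2 mm. A picture is of the moment at which its call begins. get_calibration takes no time and is no camera call.
- r.finish_job(): hands the job in; it is judged then, once.
The state is a dict: "clock": time; "q": joint angles; "qd": joint speeds; "joint_torque": joint torques, N m; "tool_pos": TCP position; "eef_rot": TCP orientation; "contact_force": force on the tool from outside, world axes, zero at the start; "moment": the same for the moment, N m; "opening": opening from 0.0 (shut) to 1.0 (fully open); "finger_force": force on a finger pad.
Only numpy, scipy, OpenCV 4.12 (cv2) and the standard library are available. Lean on these libraries where they do the work, as an engineer would, in place of code of your own. Each camera call takes 0.05 s, during which the arm holds its last target. There are 200 camera calls.

## Working session

There is one attempt and no reset: what is moved stays moved. The work goes in short steps, Python scripts to look and compute and a tool call to move; the robot and the scene stay as the last step left them, time stands still between calls to the robot, and variables do not carry over. Pictures are saved under pics/ and viewed, at most 10 in all, crops included, and the job is handed in when it is done.

Besides the shell and the picture viewer there is one more tool, called after ">>>" as a command line: name --pt "numbers of a row" for each row, then --argument value for the rest. step_arm: Moves the arm, as the interface text tells. Its arguments: {"type":"object","properties":{"series":{"type":"array"},"force":{"type":"number"}},"required":["series"]}

```bash
mkdir -p pics; python3 - <<'E'
from plant import r
import cv2,numpy as np
for n in("top","side"):
    p,d=r.snapshot(n); cv2.imwrite(f"pics/{n}0.png",p); np.savez(f"{n}0.npz",p=p,d=d)
    c=r.get_calibration(n); print(n,np.round(c["intrinsics"],1).tolist(),c["dist_coeffs"],np.round(c["pose"],4).tolist())
s=r.get_state(); print(s)
E
```

```text
top [[578.8, 0.0, 313.0], [0.0, 578.8, 247.4], [0.0, 0.0, 1.0]] [-0.16920561  0.          0.          0.          0.        ] [[0.0275, 0.9817, -0.1882, 0.3173], [-0.9995, 0.0243, -0.019, -0.0102], [-0.0141, 0.1886, 0.9819, 1.412], [0.0, 0.0, 0.0, 1.0]]
side [[477.0, 0.0, 321.0], [0.0, 477.0, 242.6], [0.0, 0.0, 1.0]] [-0.12466127  0.          0.          0.          0.        ] [[-0.9009, 0.3201, -0.2932, 0.2982], [-0.4337, -0.6337, 0.6405, 0.6063], [0.0193, 0.7042, 0.7098, 0.7785], [0.0, 0.0, 0.0, 1.0]]
{'clock': 0.1, 'q': array([-1.18517423,  0.68990513, -0.19453136,  1.56617198,  0.15733067,
        0.90251133, -0.21510138]), 'qd': array([-1.29032606e-03, -1.17832119e-03, -8.00798849e-05, -1.73817624e-03,
        1.45321086e-03,  4.41659400e-04, -9.12520569e-04]), 'joint_torque': array([-3.20734660e-03, -5.28499925e+01, -1.27219744e+00, -1.53838921e+01,
       -5.28260123e-02,  1.93212669e-03,  5.43944009e-05]), 'tool_pos': array([0.21522727, 0.58616202, 0.21450557]), 'eef_rot': array([ 1.74958724e-01,  9.84575444e-01, -7.97150697e-04, -7.47429944e-05]), 'contact_force': array([ 0.15094153,  0.27723135, -0.18866151]), 'moment': array([-0.003549  , -0.0350939 ,  0.03189942]), 'finger_force': 0.0, 'opening': 1.0018802664801754}
```

View pics/top0.png

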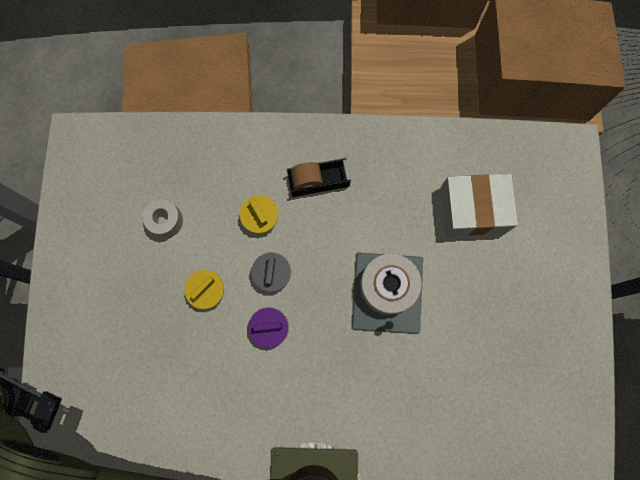

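View pics/side0.png

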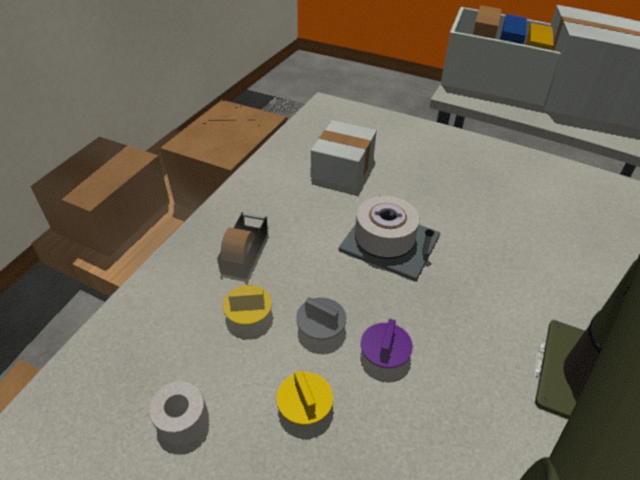

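```bash
cat > h.py <<'E'
import cv2,numpy as np
from plant import r
def ray(n,uv):
    c=r.get_calibration(n); P=np.array(c["pose"])
    x=cv2.undistortPoints(np.float64(uv).reshape(-1,1,2),np.array(c["intrinsics"]),np.array(c["dist_coeffs"]))[:,0]
    return P[:3,3], np.c_[x[:,0],-x[:,1],-np.ones(len(x))]@P[:3,:3].T
def plane(n,uv,z):
    o,d=ray(n,uv); return o+d*((z-o[2])/d[:,2])[:,None]
def cloud(n,d):   # per-pixel world points
    v,u=np.mgrid[:480,:640]; o,k=ray(n,np.c_[u.ravel(),v.ravel()])
    return (o+k*d.ravel()[:,None]).reshape(480,640,3)
def line(m):      # centroid, axis of mask points (x,y)
    c,(s,),_=None,(None,),None
def axis(uvw):
    (c,sz,a)=cv2.minAreaRect(np.float32(uvw*1000)); b=cv2.boxPoints((c,sz,a))
    e=max([b[1]-b[0],b[2]-b[1]],key=np.linalg.norm); return np.round(np.array(c)/1000,4),np.round(np.array(sz),1),round(np.degrees(np.arctan2(e[1],e[0]))%180,1)
E
sed -i '/^def line/,/^    c,(s/d' h.py
python3 - <<'E'
from h import *
a=np.load("top0.npz"); p,d=a["p"],a["d"]; W=cloud("top",d); Z=W[...,2]
hsv=cv2.cvtColor(p,cv2.COLOR_BGR2HSV)
def sub(u0,u1,v0,v1):
    m=np.zeros((480,640),bool); m[v0:v1,u0:u1]=1; return m
F=sub(245,296,248,297)
for nm,lo,hi in(("disc",.030,.045),("bar",.060,.08)):
    m=F&(Z>lo)&(Z<hi); v,u=np.nonzero(m); z=np.median(Z[m]); print(nm,m.sum(),z)
    q=plane("top",np.c_[u,v],.0375 if nm=="disc" else .0715)[:,:2]
    print(axis(q),cv2.minEnclosingCircle(np.float32(q)))
# hub
H=sub(355,428,250,315)
g=W[...][H]; print("hub heights",np.histogram(Z[H],bins=np.arange(0,.11,.006)))
m=H&(Z>.07); v,u=np.nonzero(m); q=plane("top",np.c_[u,v],.078)[:,:2]; print("roll",cv2.minEnclosingCircle(np.float32(q)))
m=H&(p.max(2)<60); m&=sub(375,410,265,305); v,u=np.nonzero(m); q=plane("top",np.c_[u,v],.082)[:,:2]; print("dark",m.sum(),axis(q))
m=sub(350,425,245,340)&(abs(Z-.012)<.006); v,u=np.nonzero(m); q=plane("top",np.c_[u,v],.012)[:,:2]; print("plate",axis(q))
A=cv2.resize(p[244:300,240:300],(390,364),interpolation=cv2.INTER_CUBIC);B=cv2.resize(p[250:320,355:430],(390,364),interpolation=cv2.INTER_CUBIC)
cv2.imwrite("pics/crop1.png",np.hstack([A,B]))
E
```

```text
disc 1013 0.037345684188644146
(array([0.5183, 0.1147]), array([92.4, 94.3]), np.float32(91.6)) ((0.5187645554542542, 0.11568035185337067), 0.04822097718715668)
bar 176 0.07062975142273797
(array([0.5181, 0.1151]), array([15., 67.]), np.float32(174.8)) ((0.5179129242897034, 0.11328177154064178), 0.03359232470393181)
hub heights (array([ 373,  584,  545,   69,   17,   11,   20,   20,   19,   35,  129,
        109, 1126, 1219,  108,    1,    0,    0]), array([0.   , 0.006, 0.012, 0.018, 0.024, 0.03 , 0.036, 0.042, 0.048,
       0.054, 0.06 , 0.066, 0.072, 0.078, 0.084, 0.09 , 0.096, 0.102,
       0.108]))
roll ((0.49577027559280396, -0.1652819812297821), 0.09900787472724915)
dark 249 (array([ 0.4943, -0.1681]), array([45.4, 38.5]), np.float32(57.3))
plate (array([ 0.4829, -0.1665]), array([181. , 230.3]), np.float32(179.9))
```

View pics/crop1.png

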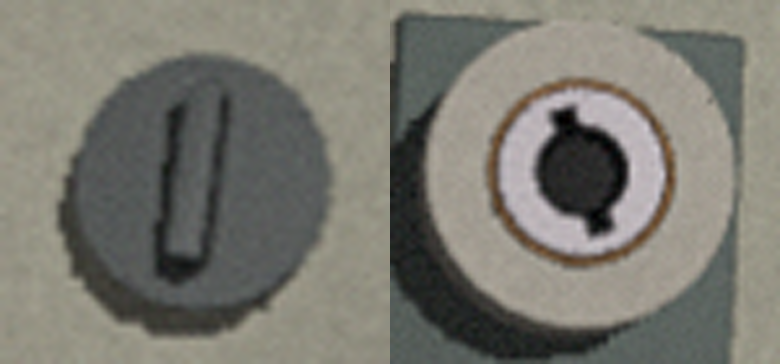

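The grey flange is the plain grey disc at (270,272); the purple one (268,328) and the yellow ones (258,215) and (204,290) are look-alikes. The crop confirms this. The hub at (391,284) shows slots at about (389,273) and (395,293).

```bash
python3 - <<'E'
from h import *
a=np.load("top0.npz"); p,d=a["p"],a["d"]
g=cv2.resize(p[250:320,355:430],None,fx=8,fy=8,interpolation=cv2.INTER_CUBIC).astype(int)
def uv(m):
    v,u=np.nonzero(m); return np.c_[(u+.5)/8-.5+355,(v+.5)/8-.5+250]
br=(g.min(2)>130)&(g[...,0]-g[...,2]>-4)
n,l,st,ce=cv2.connectedComponentsWithStats(br.astype(np.uint8)); k=1+st[1:,4].argmax(); br=l==k
c=max(cv2.findContours(br.astype(np.uint8),0,1)[0],key=len)[:,0]
q=plane("top",np.c_[(c[:,0]+.5)/8-.5+355,(c[:,1]+.5)/8-.5+250],.082)[:,:2]
e=cv2.fitEllipse(np.float32(q*1000)); print("hub",e)
o=np.array(e[0])/1000
q=plane("top",uv(g.max(2)<95),.082)[:,:2]-o; R=np.hypot(*q.T)*1e3; A=np.degrees(np.arctan2(q[:,1],q[:,0]))
m=(R>23.5)&(R<29); 
for s in(A>0,A<=0):
    x=q[m&s].mean(0); print("slot",m[s].sum() if 0 else (m&s).sum(),x*1e3,np.degrees(np.arctan2(x[1],x[0])))
# side check
s=np.load("side0.npz")["p"].astype(int)
E
python3 - <<'E'
from h import *
s=np.load("side0.npz"); p,d=s["p"],s["d"]; W=cloud("side",d)
for nm,x,y,rr,z0,z1,zp in(("disc",.518,.1145,.06,.033,.042,.0375),("bar",.518,.1145,.06,.066,.08,.0715),("hub+roll",.495,-.168,.09,.074,.09,.08)):
    m=(np.hypot(W[...,0]-x,W[...,1]-y)<rr)&(W[...,2]>z0)&(W[...,2]<z1); v,u=np.nonzero(m)
    q=plane("side",np.c_[u,v],zp)[:,:2]; print(nm,np.median(W[m][:,2]),axis(q),cv2.minEnclosingCircle(np.float32(q)))
E
```

```text
hub ((493.72723388671875, -168.42868041992188), (72.43195343017578, 72.91685485839844), 173.26693725585938)
slot 714 [24.74371503  8.20682648] 18.34929807831666
slot 727 [-24.59275274  -8.37629404] -161.1911520596347
disc 0.03682891381739034 (array([0.517 , 0.1188]), array([91.7, 95.2]), np.float32(116.6)) ((0.5174385905265808, 0.11821512877941132), 0.04919502139091492)
bar 0.0705900172785714 (array([0.5171, 0.1188]), array([17.4, 65.2]), np.float32(173.5)) ((0.5168135166168213, 0.11966082453727722), 0.033229585736989975)
hub+roll 0.07822240630402033 (array([ 0.4918, -0.1624]), array([138.8, 140.4]), np.float32(117.3)) ((0.4927663505077362, -0.16348013281822205), 0.07188913226127625)
```

>>> step_arm --pt "25 -39 -8 0 0 0.021 0" --pt "25 -39 -8 0 0 0.021 0" --pt "25 -39 -8 0 0 0.021 0" --pt "25 -39 -8 0 0 0.021 0" --pt "25 -39 -8 0 0 0.021 0" --pt "25 -39 -8 0 0 0.021 0" --pt "25 -39 -8 0 0 0.021 0" --pt "25 -39 -8 0 0 0.021 0" --pt "25 -39 -8 0 0 0.021 0" --pt "25 -39 -8 0 0 0.021 0" --pt "25 -39 -8 0 0 0.021 0" --pt "27 -40 -8 0 0 0.021 0" --pt "0 0 0 0 0 0 0" --pt "0 0 0 0 0 0 0" --pt "0 0 0 0 0 0 0" --force 20

```text
clock: 1.6
tool_pos: [0.5166, 0.1193, 0.1193]
eef_rot: [0.049, 0.999, 0.001, -0.0]
contact_force: [0.2, -0.1, 1.3]
opening: 1.001
finger_force: 0.0
```

```bash
cat >> h.py <<'E'
def st():
    s=r.get_state(); n=s["eef_rot"]; from scipy.spatial.transform import Rotation as T
    R=T.from_quat(n).as_matrix(); print("t",round(s["clock"],2),"pos",np.round(s["tool_pos"],4),"yaw_y",round(np.degrees(np.arctan2(R[1,1],R[0,1])),1),"zdir",np.round(R[:,2],3),"F",np.round(s["contact_force"],1),"M",np.round(s["moment"],2),"q",np.round(s["q"],2),"op",round(s["opening"],3),s["finger_force"])
E
python3 -c "from h import *; st()"
```

```text
t 1.6 pos [0.5166 0.1193 0.1193] yaw_y 84.4 zdir [-0.001  0.001 -1.   ] F [ 0.2 -0.1  1.3] M [ 0.06 -0.    0.  ] q [-0.12  0.72 -0.32  1.94  0.41  0.54  0.76] op 1.001 0.0
```

>>> step_arm --pt "1 -2 -20 0 0 0 0" --pt "0 0 -20 0 0 0 0" --pt "0 0 -20 0 0 0 0" --pt "0 0 -14 0 0 0 0" --pt "0 0 0 0 0 0 0" --pt "0 0 0 0 0 0 0.5" --pt "0 0 0 0 0 0 1" --pt "0 0 0 0 0 0 1" --pt "0 0 0 0 0 0 1" --pt "0 0 0 0 0 0 1" --pt "0 0 0 0 0 0 1" --pt "0 0 0 0 0 0 1" --force 25

```text
clock: 2.8
tool_pos: [0.5184, 0.1157, 0.0453]
eef_rot: [0.05, 0.999, 0.0, 0.0]
contact_force: [-1.0, 0.2, 0.1]
opening: 0.388
finger_force: 0.0
```

```bash
python3 -c "from h import *; st()"
```

```text
t 2.8 pos [0.5184 0.1157 0.0453] yaw_y 84.3 zdir [ 0.  0. -1.] F [-1.   0.2  0.1] M [ 0.06 -0.02 -0.06] q [-0.17  0.85 -0.23  1.97  0.48  0.38  0.7 ] op 0.388 0.0
```

>>> step_arm --pt "0 0 -2 0 0 0 1" --pt "0 0 0 0 0 0 1" --pt "0 0 0 0 0 0 1" --pt "0 0 0 0 0 0 1" --pt "0 0 0 0 0 0 1" --pt "0 0 0 0 0 0 1" --pt "0 0 0 0 0 0 1" --force 40

```text
clock: 3.5
tool_pos: [0.5182, 0.1156, 0.0431]
eef_rot: [0.05, 0.999, -0.0, -0.0]
contact_force: [-0.5, -0.6, -1.8]
opening: 0.152
finger_force: 40.0
```

```bash
python3 -c "from h import *; st()"
```

```text
t 3.5 pos [0.5182 0.1156 0.0431] yaw_y 84.3 zdir [-0. -0. -1.] F [-0.5 -0.6 -1.8] M [-0.02  0.05  0.  ] q [-0.17  0.85 -0.22  1.97  0.48  0.37  0.7 ] op 0.152 39.991251826286316
```

>>> step_arm --pt "0 0 30 0 0 0 1" --pt "0 0 40 0 0 0 1" --pt "0 0 42 0 0 0 1" --pt "-3 -28 0 0 0 0.042 1" --pt "-3 -28 0 0 0 0.042 1" --pt "-3 -28 0 0 0 0.042 1" --pt "-3 -28 0 0 0 0.042 1" --pt "-3 -28 0 0 0 0.042 1" --pt "-2 -28 0 0 0 0.042 1" --pt "-2 -28 0 0 0 0.042 1" --pt "-2 -28 0 0 0 0.042 1" --pt "-2 -28 0 0 0 0.044 1" --pt "-2 -31 0 0 0 0.044 1" --pt "0 0 0 0 0 0 1" --pt "0 0 0 0 0 0 1" --pt "0 0 0 0 0 0 1"

```text
clock: 5.1
tool_pos: [0.4935, -0.1659, 0.1553]
eef_rot: [-0.162, 0.987, 0.0, 0.0]
contact_force: [0.0, 0.7, -2.1]
opening: 0.146
finger_force: 40.0
```

```bash
python3 - <<'E'
from h import *
st()
for n in("top","side"):
    p,d=r.snapshot(n); np.savez(f"{n}1.npz",p=p,d=d)
    if n=="side": cv2.imwrite("pics/side1.png",p[120:330,270:520].repeat(2,0).repeat(2,1))
E
```

```text
t 5.1 pos [ 0.4935 -0.1659  0.1553] yaw_y 108.7 zdir [ 0.     0.001 -1.   ] F [ 0.   0.7 -2.1] M [0.08 0.01 0.01] q [ 0.56  0.69 -0.54  1.93  0.54  0.67  1.59] op 0.146 39.991443157196045
```

View pics/side1.png

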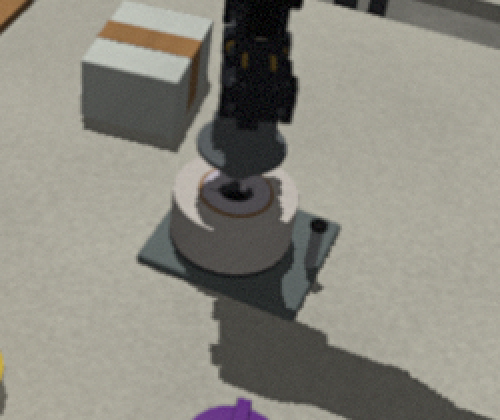

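>>> step_arm --pt "0 -1 -15 0 0 0 1" --pt "0 0 -13 0 0 0 1" --pt "0 0 -2 0 0 0 1" --pt "0 0 -2 0 0 0 1" --pt "0 0 -2 0 0 0 1" --pt "0 0 -2 0 0 0 1" --pt "0 0 -1 0 0 0 1" --pt "0 0 0 0 0 0 1"

```text
clock: 6.0
tool_pos: [0.4934, -0.1685, 0.1183]
eef_rot: [-0.161, 0.987, -0.0, 0.0]
contact_force: [-0.2, -0.6, -2.0]
opening: 0.148
finger_force: 40.0
```

```bash
python3 -c "from h import *; st()"
```

```text
t 6.0 pos [ 0.4934 -0.1685  0.1183] yaw_y 108.6 zdir [ 0. -0. -1.] F [-0.2 -0.6 -2. ] M [-0.12 -0.01  0.01] q [ 0.53  0.74 -0.49  1.96  0.6   0.59  1.54] op 0.148 39.99001622200012
```

>>> step_arm --pt "0 0 -2 0 0 0 1" --pt "0 0 -2 0 0 0 1" --pt "0 0 -2 0 0 0 1" --pt "0 0 -1 0 0 0 1" --pt "0 0 -1 0 0 0 1" --pt "0 0 -1 0 0 0 1" --pt "0 0 0 0 0 0 1"

```text
clock: 6.7
tool_pos: [0.4932, -0.1683, 0.1091]
eef_rot: [-0.161, 0.987, 0.0, -0.0]
contact_force: [0.4, -1.9, -2.5]
opening: 0.152
finger_force: 40.0
```

```bash
python3 -c "from h import *; st()"
```

```text
t 6.7 pos [ 0.4932 -0.1683  0.1091] yaw_y 108.6 zdir [-0.  0. -1.] F [ 0.4 -1.9 -2.5] M [-0.27  0.05  0.05] q [ 0.53  0.75 -0.47  1.96  0.62  0.57  1.53] op 0.152 39.9957811832428
```

>>> step_arm --pt "0 0 -2 0 0 0 1" --pt "0 0 -2 0 0 0 1" --pt "0 0 -2 0 0 0 1" --pt "0 0 -2 0 0 0 1" --pt "0 0 -1 0 0 0 1" --pt "0 0 -1 0 0 0 1" --pt "0 0 0 0 0 0 1"

```text
clock: 7.4
tool_pos: [0.4934, -0.1684, 0.0993]
eef_rot: [-0.161, 0.987, -0.0, 0.0]
contact_force: [-2.1, -1.6, 3.8]
opening: 0.145
finger_force: 40.0
```

```bash
python3 -c "from h import *; st()"
```

```text
t 7.4 pos [ 0.4934 -0.1684  0.0993] yaw_y 108.6 zdir [ 0. -0. -1.] F [-2.1 -1.6  3.8] M [-0.3   0.36  0.05] q [ 0.52  0.77 -0.46  1.97  0.63  0.55  1.51] op 0.145 39.99726355075836
```

>>> step_arm --pt "0 0 -2 0 0 0 1" --pt "0 0 -2 0 0 0 1" --pt "0 0 -1 0 0 0 1" --pt "0 0 -1 0 0 0 1" --pt "0 0 0 0 0 0 1" --pt "0 0 0 0 0 0 1"

```text
clock: 8.0
tool_pos: [0.4934, -0.1684, 0.0936]
eef_rot: [-0.161, 0.987, -0.0, 0.0]
contact_force: [-1.8, -2.0, 7.0]
opening: 0.145
finger_force: 40.0
```

```bash
python3 -c "from h import *; st()"
```

```text
t 8.0 pos [ 0.4934 -0.1684  0.0936] yaw_y 108.6 zdir [ 0. -0. -1.] F [-1.8 -2.   7. ] M [-0.32  0.5   0.03] q [ 0.51  0.78 -0.45  1.97  0.64  0.53  1.5 ] op 0.145 39.99880313873291
```

>>> step_arm --pt "0 0 -1 0 0 0 1" --pt "0 0 -1 0 0 0 1" --pt "0 0 0 0 0 0 1" --pt "0 0 0 0 0 0 1"

```text
clock: 8.4
tool_pos: [0.4932, -0.1685, 0.0933]
eef_rot: [-0.161, 0.987, -0.001, 0.0]
contact_force: [-6.7, -1.2, 24.9]
opening: 0.15
finger_force: 40.0
```

```bash
python3 -c "from h import *; st()"
```

```text
t 8.4 pos [ 0.4932 -0.1685  0.0933] yaw_y 108.6 zdir [ 0.001 -0.002 -1.   ] F [-6.7 -1.2 24.9] M [-0.21  1.42  0.02] q [ 0.51  0.78 -0.44  1.98  0.64  0.53  1.5 ] op 0.15 40.014166831970215
```

>>> step_arm --pt "0 0 1 0 0 0 1" --pt "0 0 0 0 0 -0.1 1" --pt "0 0 0 0 0 -0.1 1" --pt "0 0 0 0 0 -0.1 1" --pt "0 0 0 0 0 -0.1 1" --pt "0 0 0 0 0 0 1"

```text
clock: 9.0
tool_pos: [0.4938, -0.1681, 0.0934]
eef_rot: [0.039, 0.999, -0.0, 0.001]
contact_force: [-2.6, -1.5, 13.9]
opening: 0.149
finger_force: 40.0
```

```bash
python3 -c "from h import *; st()"
```

```text
t 9.0 pos [ 0.4938 -0.1681  0.0934] yaw_y 85.6 zdir [ 0.001 -0.001 -1.   ] F [-2.6 -1.5 13.9] M [-0.16  0.67  0.05] q [ 0.44  0.76 -0.34  1.98  0.52  0.48  1.22] op 0.149 40.002413392066956
```

>>> step_arm --pt "0 0 0 0 0 -0.1 1" --pt "0 0 0 0 0 -0.1 1" --pt "0 0 0 0 0 -0.1 1" --pt "0 0 0 0 0 -0.1 1" --pt "0 0 0 0 0 -0.1 1" --pt "0 0 0 0 0 -0.1 1" --pt "0 0 0 0 0 -0.1 1" --pt "0 0 0 0 0 -0.1 1" --pt "0 0 0 0 0 -0.1 1" --pt "0 0 0 0 0 -0.1 1" --pt "0 0 0 0 0 -0.1 1" --pt "0 0 0 0 0 0 1"

```text
clock: 10.2
tool_pos: [0.4952, -0.1677, 0.0934]
eef_rot: [0.555, 0.832, 0.001, 0.002]
contact_force: [-1.1, 0.2, 12.6]
opening: 0.15
finger_force: 40.0
```

```bash
python3 -c "from h import *; st()"
```

```text
t 10.2 pos [ 0.4952 -0.1677  0.0934] yaw_y 22.6 zdir [ 0.004 -0.    -1.   ] F [-1.1  0.2 12.6] M [ 0.01  0.29 -0.02] q [ 0.28  0.75 -0.06  1.99  0.11  0.41  0.53] op 0.15 40.019018054008484
```

>>> step_arm --pt "0 0 0 0 0 -0.05 1" --pt "0 0 0 0 0 -0.05 1" --pt "0 0 0 0 0 -0.04 1" --pt "0 0 0 0 0 -0.03 1" --pt "0 0 0 0 0 0 1"

```text
clock: 10.7
tool_pos: [0.4939, -0.1679, 0.0933]
eef_rot: [0.622, 0.783, 0.0, 0.001]
contact_force: [-3.0, -0.8, 14.3]
opening: 0.15
finger_force: 40.6
```

```bash
python3 -c "from h import *; st()"
```

```text
t 10.7 pos [ 0.4939 -0.1679  0.0933] yaw_y 13.0 zdir [ 0.001 -0.    -1.   ] F [-3.  -0.8 14.3] M [-0.1   0.74  0.42] q [ 0.25  0.75 -0.02  1.99  0.04  0.4   0.43] op 0.15 40.63825070858002
```

>>> step_arm --pt "0 0 0 0 0 -0.03 1" --pt "0 0 0 0 0 -0.03 1" --pt "0 0 0 0 0 0 1"

```text
clock: 11.0
tool_pos: [0.4939, -0.1679, 0.0933]
eef_rot: [0.645, 0.764, 0.0, 0.001]
contact_force: [-3.5, -0.7, 14.9]
opening: 0.152
finger_force: 42.6
```

```bash
python3 -c "from h import *; st()"
```

```text
t 11.0 pos [ 0.4939 -0.1679  0.0933] yaw_y 9.6 zdir [ 0.001 -0.    -1.   ] F [-3.5 -0.7 14.9] M [-0.16  0.73  0.73] q [ 0.24  0.75 -0.01  1.99  0.02  0.4   0.39] op 0.152 42.58839030750096
```

>>> step_arm --pt "0 0 1 0 0 0 1" --pt "0 0 1 0 0 0 1" --pt "0 0 1 0 0 0 1" --pt "0 0 1 0 0 0 1" --pt "0 0 1 0 0 0 1" --pt "0 0 1 0 0 0 1" --pt "0 0 1 0 0 0 1" --pt "0 0 0 0 0 0 1" --pt "0 0 0 0 0 0 1"

```text
clock: 11.9
tool_pos: [0.4934, -0.1679, 0.0991]
eef_rot: [0.646, 0.763, 0.0, -0.0]
contact_force: [1.3, -0.4, -10.4]
opening: 0.147
finger_force: 42.5
```

```bash
python3 -c "from h import *; st()"
```

```text
t 11.9 pos [ 0.4934 -0.1679  0.0991] yaw_y 9.5 zdir [ 0.  0. -1.] F [  1.3  -0.4 -10.4] M [ 0.03 -0.33  0.73] q [ 0.25  0.74 -0.01  1.98  0.01  0.42  0.39] op 0.147 42.54091952461749
```

>>> step_arm --pt "0 0 -1 0 0 0.04 1" --pt "0 0 0 0 0 0.03 1" --pt "0 0 0 0 0 0 0.5" --pt "0 0 0 0 0 0 0.5" --pt "0 0 0 0 0 0 0.5" --pt "0 0 0 0 0 0 0.5" --pt "0 0 0 0 0 0 0.5" --pt "0 0 0 0 0 0 0.5" --pt "0 0 10 0 0 0 0.5" --pt "0 0 30 0 0 0 0.5" --pt "0 0 40 0 0 0 0.5" --pt "0 0 40 0 0 0 0.5" --pt "-40 0 20 0 0 0 0.5" --pt "-40 30 0 0 0 0 0.5" --pt "-20 50 0 0 0 0 0.5" --pt "0 50 0 0 0 0 0.5" --pt "0 50 0 0 0 0 0.5" --pt "0 0 0 0 0 0 0.5" --pt "0 0 0 0 0 0 0.5"

```text
clock: 13.8
tool_pos: [0.3948, 0.0093, 0.2388]
eef_rot: [0.618, 0.786, 0.0, 0.0]
contact_force: [0.0, -0.6, 0.5]
opening: 0.5
finger_force: 0.0
```

```bash
python3 - <<'E'
from h import *
st()
p,d=r.snapshot("top"); W=cloud("top",d); Z=W[...,2]
m=(np.hypot(W[...,0]-.4934,W[...,1]+.168)<.06)
for lo,hi,zp in((.087,.1,.0935),(.115,.14,.1275)):
    k=m&(Z>lo)&(Z<hi); v,u=np.nonzero(k); q=plane("top",np.c_[u,v],zp)[:,:2]; print(k.sum(),np.median(Z[k]),axis(q))
    P=W[k]; A=np.c_[P[:,:2]-P[:,:2].mean(0),np.ones(len(P))]; print("tilt",np.linalg.lstsq(A,P[:,2],rcond=None)[0])
cv2.imwrite("pics/top2.png",cv2.resize(p[150:350,240:520],None,fx=2.5,fy=2.5))
E
```

```text
t 13.8 pos [0.3948 0.0093 0.2388] yaw_y 13.7 zdir [ 0.001  0.    -1.   ] F [ 0.  -0.6  0.5] M [-0.06  0.03 -0.02] q [-0.11  0.36 -0.04  2.19  0.02  0.6   0.07] op 0.5 0.0
1126 0.09322950828962562 (array([ 0.4932, -0.1679]), array([94.1, 94.1]), np.float32(135.9))
tilt [-0.00033464  0.00015316  0.09323795]
196 0.12711430021615455 (array([ 0.4929, -0.1673]), array([14.7, 66.8]), np.float32(105.3))
tilt [0.15240457 0.0336064  0.1270009 ]
```

View pics/top2.png

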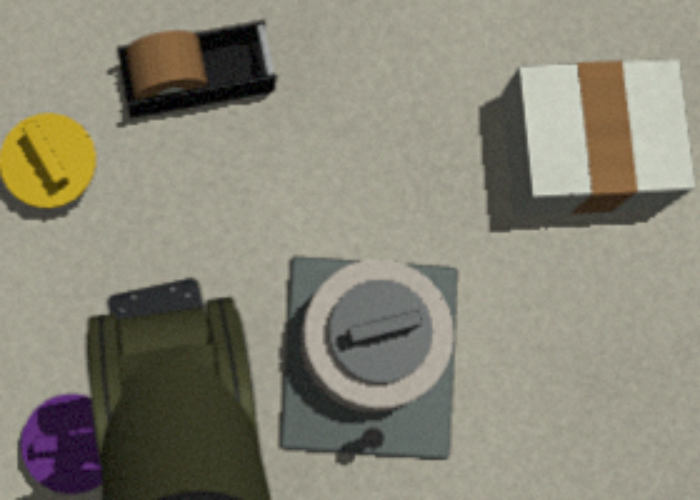

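The flange sits in the hub at about (392,283) in the full picture. Its disc top is at 93.2 mm (93.5 mm expected when locked), and it is level, centred, and about 93° round from the slots. The bystanders have not moved and the arm is clear.

```bash
python3 -c "
from plant import r
print(r.finish_job())"
```

```text
the job is handed in; nothing more can be done
None
```

The flange is locked in the hub, level and held by nothing else (disc underside about 5.2 mm above the hub's top by camera); the bystanders are where they stood, and I handed the job in at about 14 s.

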